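# Release the eccentric lock and push the follower slide home

### The job

On the small clamping fixture, push the cam lever round by its red pin until the lever points straight forward at the fence, so that the low point of the brass cam faces the follower. Only then push the slide forward by its blue plate until it is fully home, so that its jaw carries the brass bar up against the fence. Push with the fingertips only: do not touch or pick up the bar itself, leave the dropper bottle, tape roll and jar where they stand, and finish clear of everything.

Things in the scene. Friction and masses are not known exactly. Their poses are not given: they have to be found in the camera images.
- cam_fixture: Fixture fixed to the bench: dark steel base 206 x 92 x 12 mm (x -97 to +109 mm). Origin: under the cam pivot, at bench height; x is 'forward', from blue push plate to fence; y left of forward; z up. Fence: steel block across the front, face at x = 94.5 mm, top 34 mm above the bench. Guide rails at y = +-40 mm, 24 mm high. Cam: brass disc, radius 26 mm, 12 mm off the pivot, 23-37 mm high.
- cam_lever (a joint): Cam angle, rad, counter-clockwise from above = direction of the lever in the fixture frame. 0 and 6.283: lever straight forward, low point (red dot) at the follower, slide free (25 degrees off is still enough). 3.14: lever back, slide blocked. Starts at 1.9 to 4.4, turns either way (-1.0 to 7.28, no stop at the low point). Friction 0.28 N m (4 N at the pin); stays where left.
- lever_pin (a point): Middle of the upright red pin at the lever's end: 16 mm in diameter, from 65 to 98 mm above the bench, this point at 81 mm, 72 mm from the pivot axis. The lever bar under it is 16 mm wide, 56 to 65 mm above the bench, and passes above all else on the fixture. Push the pin sideways along its arc.
- follower_slide (a joint): Travel (m) of the slide forward: 0 = fully back, 0.0235 = home against its stop. Starts at 0 to 0.001. Friction about 2.5 N; stays where it is left. With the cam's high point at the follower it can go only 1 mm, with the lever at a right angle 13 mm, then the follower meets the cam.
- push_face (a point): Middle of the rear face of the slide's blue upright push plate (60 mm wide, 10 mm thick, 14 to 52 mm above the bench; this point at 33 mm, and 80 mm behind the pivot axis with the slide fully back). Push it in the fixture's +x direction; behind it is only the base plate (top at 12 mm).
- brass_bar: Loose square brass bar 12 x 140 x 12 mm, 0.17 kg, lying across the base in front of the slide's jaw; origin in the middle of its underside, long axis y. Against the fence its origin is at fixture x = 88.5 mm. The jaw (70 mm wide, front face at fixture x = 58 mm, 81.5 mm when home, 13 to 31 mm above the bench) pushes it there.
- dropper: Bystander: brown dropper bottle, 33 x 34 x 102 mm, upright; origin under its centre.
- tape_roll: Bystander: roll of masking tape lying flat, 94 mm diameter, 18 mm high; origin under its centre.
- flux_jar: Bystander: small jar with black lid, 49 mm diameter, 50 mm high; origin under its centre.

How it is judged:
By the outcome, as a careful person would: the job done as asked, in the order asked, and still so for the second after the job is handed in, with the robot touching nothing.
It also fails if it takes over 58 s, if anything falls off the work surface, if the arm or the gripper's body presses on something with over 40 N, if the wrist force passes 120 N, or if a joint passes its speed limit or range.

### The arm

A 6-joint arm with a two-finger parallel gripper is mounted at the origin on the work surface; the furniture and walls round the work are solid. World frame = base frame: x ahead of the robot, y to its left, z up, the work surface at z = 0. Lengths are in m, angles in rad, forces in N, time in s.
With the tool pointing down it reaches from about 0.35 to 0.875 m from the base axis. Payload 15.5 kg.
Tool frame: the origin (TCP) lies midway between the tips of the shut fingers; the grasp point (between the pads) lies 19 mm behind it; z points along the fingers, y is the line along which they close (so a half turn about z gives the same grasp; the last joint's range is limited). The gripper opens to 85 mm and grips with 20 to 120 N. Pads are 22 mm wide; open, the fingers measure 114 mm over their backs; the gripper's body (76 mm by 85 mm) begins 54 mm behind the grasp point. The pads swing forward as they close: fully open they stand 13 mm farther back than shut.
Start: joints at [1.085, 0.494, 1.345, -0, 1.302, -0.096], TCP at [0.238, 0.578, 0.231] pointing down, gripper open.
Joint ranges: [-2.91, 2.91], [-0.82, 2.16], [0.22, 2.67], [-1.22, 4.37], [0.12, 2.79], [-3.08, 3.08]. Speed limits (rad/s): [1.89, 1.89, 2.57, 3.01, 3.01, 3.01].

### API

Orientations are given as a unit quaternion [x, y, z, w].
In Python, from rig import bot, grab_frame, spotter gives the robot as it stands.
- The arm moves only by the tool arm_command, never from a script. Its argument "deltas" is one flat list of numbers, 7 for each row, row after row: the turn, a rotation vector about the world's x, y, z in rad, then the shift along the world's x, y, z in mm, then the gripper's target within -1 to 1 (fully open at 1, half-way at 0, shut at -1). A call has 1 to 5 rows; each row is the pose to reach, as a shift and turn from the pose commanded when the call began; what a row does not reach only later rows make up. A row lasts 1/10 s, in which the tool goes at most 50 mm and 8.59 degrees, less where a joint would pass 70% of its speed; a pose out of reach is approached as far as the arm can. A call with a gripper value outside its range is refused whole. The fingers move at their own pace and stop on an object; the grip force is fixed at half the most. Time passes only in rows, so rows that repeat a pose let the fingers close. It gives the time, the measured TCP pose, the force, the opening and the grip force at its end, in the units of the state.
- bot.observe(): the state, without advancing time (a new reading comes with each control period).
- grab_frame(name): name is "side" or "top" or "wrist"; returns a dict with "frame" (420x560x3 uint8, blue, green, red), "depth" (420x560 float32, m along the optical axis (not along the pixel's ray), 0 where there is no reading), "intrinsics" (3x3 intrinsics, pixels), "distortion" ([k1, k2, p1, p2, k3] as OpenCV has them; the pictures are not rectified), "R" (3x3) and "t" (3): a world point X has camera coordinates R X + t; the wrist camera has in their place "tool_from_camera" (4x4, takes a point from camera to tool coordinates, whose origin is the TCP and whose axes are the flange's). Camera axes: x right, y down, z forward; pixel columns grow to the right and rows downward; lengths in m; the calibration is good to about 2 mm. A picture is of the moment at which its call begins: read the wrist's pose just before it.
- bot.sign_off(): hands the job in; it is judged then, once.
Trained networks look in a picture, given as the dict that the camera call returned (one of the last four; its "shot" number tells which), for a name from the list of things; names that differ only in an ending like _2 or _b are one class to them, and where a whole thing is asked for, a point or a joint stands for the part that bears it (a point fixed in the world has none). Each returns a list of dicts, best first, with "p" (0 to 1); they miss things now and then, are a little off and sometimes report something else, mostly with a low value. They report only what shows in the picture. A call takes as long as a camera call.
- spotter.trace(picture, target): "mask" (420x560 bool, what is visible of it) and "box" ([left, top, width, height] in pixels, round what is visible of it).
- spotter.tip_of(picture, target): "position" ([column, row] in pixels: a listed point, or the origin of a listed thing).
The state is a dict: "t": time; "joint_pos": joint angles; "qvel": joint speeds; "effort": joint torques, N m; "tool_pos": TCP position; "ee_rot": TCP orientation; "ft_force": force on the tool from outside, world axes, zero at the start; "torque": the same for the moment, N m; "gripper_width": finger opening in m; "grasp_force": force on a finger pad.
Only numpy, scipy, OpenCV 4.12 (cv2) and the standard library are available. Lean on these libraries where they do the work, as an engineer would, in place of code of your own. Each camera call takes 0.05 s, during which the arm holds its last target. There are 200 camera calls.

## Working session

There is one attempt and no reset: what is moved stays moved. The work goes in short steps, Python scripts to look and compute and a tool call to move; the robot and the scene stay as the last step left them, time stands still between calls to the robot, and variables do not carry over. Pictures are saved under pics/ and viewed, at most 10 in all, crops included, and the job is handed in when it is done.

Besides the shell and the picture viewer there is one more tool, called as a command line: name --argument value ..., lists and objects as JSON in quotes. arm_command: Moves the arm, as the interface text tells. Its arguments: {"type":"object","properties":{"deltas":{"type":"array","items":{"type":"number"}}},"required":["deltas"]}

```bash
mkdir -p pics
cat > h.py <<'E'
import numpy as np, cv2
from rig import bot, grab_frame, spotter
def ray(f,px):
    u=cv2.undistortPoints(np.array([[px]],float),f["intrinsics"],f["distortion"])[0,0]
    R=np.array(f["R"]);t=np.array(f["t"])
    return -R.T@t, R.T@np.array([u[0],u[1],1.0])
def at_z(f,px,z):
    o,d=ray(f,px); return o+d*(z-o[2])/d[2]
def at_depth(f,px):
    o,d=ray(f,px); c,r=int(round(px[0])),int(round(px[1])); D=f["depth"][r-2:r+3,c-2:c+3]; D=D[D>0]
    return o+d*np.median(D) if len(D) else None
def tri(f1,p1,f2,p2):
    o1,d1=ray(f1,p1);o2,d2=ray(f2,p2);A=np.c_[d1,-d2];s=np.linalg.lstsq(A,o2-o1,rcond=None)[0]
    a,b=o1+s[0]*d1,o2+s[1]*d2; return (a+b)/2,np.linalg.norm(a-b)
def state():
    s=bot.observe(); print(s["t"],np.round(s["tool_pos"],4),np.round(s["ee_rot"],4),np.round(s["ft_force"],1),s["gripper_width"]); return s
E
python3 - <<'E'
from h import *
state()
F={n:grab_frame(n) for n in("side","top")}
for n in F: cv2.imwrite(f"pics/{n}0.png",F[n]["frame"])
zs=dict(cam_fixture=0,lever_pin=.081,push_face=.033,brass_bar=.012,dropper=0,tape_roll=0,flux_jar=0)
for k,z in zs.items():
    P={}
    for n,f in F.items():
        r=spotter.tip_of(f,k)
        for q in r[:2]: print(k,n,round(q["p"],2),np.round(q["position"],1),np.round(at_z(f,q["position"],z),4))
        if r: P[n]=r[0]["position"]
    if len(P)==2: print("  tri",[np.round(x,4) for x in tri(F["side"],P["side"],F["top"],P["top"])])
E
```

```text
0.0 [0.2379 0.5775 0.2307] [ 1.942e-01  9.810e-01 -6.000e-04 -2.000e-04] [ 0.1 -0.3 -0. ] 0.08541473966983536
cam_fixture side 0.55 [280.2 191.8] [ 0.4949 -0.2149  0.    ]
cam_fixture top 0.6 [332.2 192.7] [ 0.4884 -0.2164  0.    ]
  tri [array([ 0.4919, -0.2169, -0.0023]), np.float64(0.0064)]
lever_pin side 0.97 [277.3 138.3] [ 0.508  -0.2829  0.081 ]
lever_pin top 0.95 [370.7 181. ] [ 0.5017 -0.2807  0.081 ]
  tri [array([ 0.5047, -0.2806,  0.0821]), np.float64(0.0063)]
push_face side 0.57 [283.3 153.3] [ 0.4965 -0.2991  0.033 ]
push_face top 0.66 [367.8 187.3] [ 0.4954 -0.2869  0.033 ]
  tri [array([ 0.4947, -0.2841,  0.044 ]), np.float64(0.0016)]
brass_bar side 0.56 [282.7 212.2] [ 0.4838 -0.1432  0.012 ]
brass_bar top 0.91 [294.9 195.4] [ 0.4818 -0.1334  0.012 ]
  tri [array([ 0.4819, -0.1326,  0.0217]), np.float64(0.0025)]
dropper side 0.63 [260.7 258.6] [ 0.5126 -0.034   0.    ]
dropper top 0.54 [247.8 183.9] [ 0.5092 -0.032   0.    ]
  tri [array([ 0.5107, -0.0321,  0.0018]), np.float64(0.0034)]
tape_roll side 0.56 [363.  209.7] [ 0.3311 -0.1795  0.    ]
tape_roll top 0.73 [319.7 267.8] [ 0.3257 -0.1854  0.    ]
  tri [array([ 0.3278, -0.1865, -0.0064]), np.float64(0.0048)]
flux_jar side 0.72 [364.8 209.4] [ 0.3276 -0.1808  0.    ]
flux_jar side 0.7 [319.5 257.9] [ 0.4106 -0.0462  0.    ]
flux_jar top 0.95 [255.6 228.2] [ 0.4126 -0.0482  0.    ]
  tri [array([ 0.3779, -0.0442,  0.1293]), np.float64(0.0605)]
```

Run:
```python
import cv2,numpy as np
a=cv2.imread("pics/side0.png")[90:300,180:420]; b=cv2.imread("pics/top0.png")[120:320,210:450]
b=cv2.copyMakeBorder(b,0,10,0,0,cv2.BORDER_CONSTANT)
cv2.imwrite("pics/c0.png",cv2.resize(np.hstack([a,b]),(800,350),interpolation=cv2.INTER_CUBIC))
```

```text
(no output)
```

View pics/c0.png

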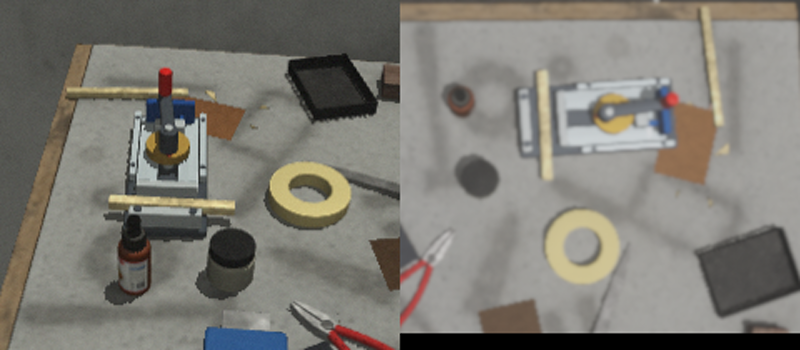

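View pics/top0.png

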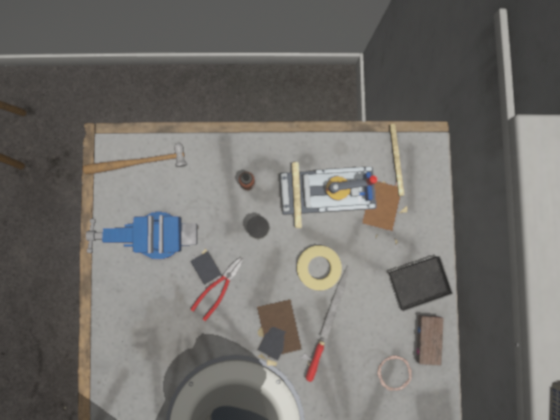

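The top view shows the fixture with forward pointing to image left (world +y). The lever points back, with its pin at (371,181). The dropper (247,184) and jar (256,228) stand beyond the fence, and a thin wooden stick lies behind the fixture at (397,160). I'll move above it and shut the fingers on the way.

arm_command --deltas '[0, 0, -0.13, 12, -38, 20, -1, 0, 0, -0.26, 24, -76, 40, -1, 0, 0, -0.39, 36, -114, 60, -1, 0, 0, -0.52, 48, -152, 80, -1, 0, 0, -0.65, 60, -190, 100, -1]'

```text
t: 1.3
tool_pos: [0.2982, 0.3863, 0.3321]
ee_rot: [0.499, 0.866, 0.0, 0.0]
ft_force: [1.4, 0.7, -0.3]
gripper_width: 0.0123
grasp_force: 0.0
```

arm_command --deltas '[0, 0, -0.1, 14, -46, 0, -1, 0, 0, -0.2, 28, -92, 0, -1, 0, 0, -0.3, 42, -138, 0, -1, 0, 0, -0.4, 56, -184, 0, -1, 0, 0, -0.44, 70, -230, 0, -1]'

```text
t: 1.8
tool_pos: [0.3681, 0.1561, 0.3315]
ee_rot: [0.676, 0.737, 0.0, 0.0]
ft_force: [0.8, 0.2, 0.1]
gripper_width: -0.0001
grasp_force: 0.0
```

arm_command --deltas '[0, 0, 0, 14, -46, 0, -1, 0, 0, 0, 28, -92, 0, -1, 0, 0, 0, 42, -138, 0, -1, 0, 0, 0, 56, -184, 0, -1, 0, 0, 0, 70, -230, 0, -1]'

```text
t: 2.3
tool_pos: [0.4382, -0.0743, 0.3315]
ee_rot: [0.675, 0.738, 0.0, 0.0]
ft_force: [1.7, 0.7, 0.7]
gripper_width: -0.0001
grasp_force: 0.0
```

arm_command --deltas '[0, 0, 0, 14, -46, 0, -1, 0, 0, 0, 28, -92, 0, -1, 0, 0, 0, 42, -138, 0, -1, 0, 0, 0, 42, -138, 0, -1]'

```text
t: 2.7
tool_pos: [0.4812, -0.215, 0.3308]
ee_rot: [0.676, 0.737, -0.0, 0.001]
ft_force: [-1.3, 0.6, 0.7]
gripper_width: 0.0002
grasp_force: 0.0
```

```bash
cat >> h.py <<'E'
from scipy.spatial.transform import Rotation as Ro
def wrist():
    s=bot.observe(); f=grab_frame("wrist"); T=np.eye(4);T[:3,:3]=Ro.from_quat(s["ee_rot"]).as_matrix();T[:3,3]=s["tool_pos"]
    C=np.linalg.inv(T@np.array(f["tool_from_camera"])); f=dict(f); f["R"]=C[:3,:3]; f["t"]=C[:3,3]; return f
E
python3 - <<'E'
from h import *
s=state(); print(np.round(s["joint_pos"],2))
f=wrist(); cv2.imwrite("pics/w1.png",f["frame"]); np.savez("w1.npz",**{k:f[k] for k in("frame","depth","intrinsics","distortion","R","t")})
print(np.round(f["tool_from_camera"],3))
for k,z in dict(cam_fixture=0,lever_pin=.081,push_face=.033,brass_bar=.012).items():
    for q in spotter.tip_of(f,k)[:2]: print(k,round(q["p"],2),np.round(q["position"],1),np.round(at_z(f,q["position"],z),4),at_depth(f,q["position"]))
E
```

```text
2.7 [ 0.4812 -0.215   0.3308] [ 6.760e-01  7.369e-01 -4.000e-04  5.000e-04] [-1.3  0.6  0.7] 0.00018007333802613792
[-0.53  0.27  1.43 -0.    1.44 -0.62]
[[ 0.    -0.946 -0.325  0.085]
 [ 1.     0.     0.    -0.001]
 [-0.    -0.325  0.946 -0.143]
 [ 0.     0.     0.     1.   ]]
cam_fixture 0.77 [289.5 155.6] [ 0.4959 -0.208   0.    ] [ 0.49321558 -0.19901997  0.0546755 ]
cam_fixture 0.33 [239.4  34.1] [ 0.413  -0.0515  0.    ] [ 0.41939025 -0.05989358  0.05046325]
brass_bar 0.58 [292.3 220.3] [ 0.5096 -0.3072  0.012 ] [ 0.50286969 -0.2746184   0.09706787]
```

View pics/w1.png

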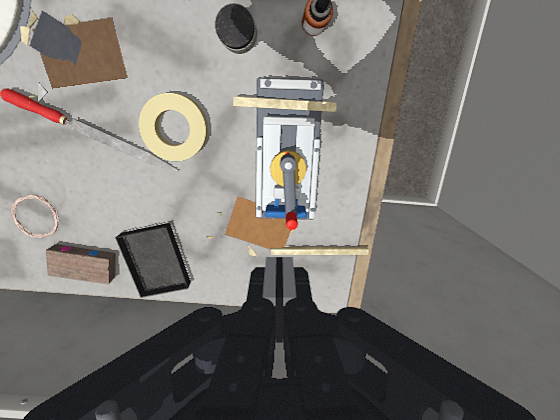

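The wrist picture shows the fence screws at (267,84) and (315,84), the pivot cap at (288,164), the red pin at (291,224), the plate's blue ends near (268,212) and (315,210), and the stick at row 251. Next I'll turn these into positions.

Run:
```python
from h import *
f=dict(np.load("w1.npz"))
im=f["frame"].astype(int); 
red=(im[...,2]>150)&(im[...,1]<70)&(im[...,0]<70); red[:180]=0; red[:,:250]=0; red[:,330:]=0
r,c=np.nonzero(red); print("red",c.min(),c.max(),r.min(),r.max(),c.mean(),r.mean())
for n,p,z in [("scrL",(267,84.5),.034),("scrR",(315,84),.034),("pivot",(288.5,164),.07),("pin",(291,224),.098),("stickL",(280,252),0),("stickR",(350,251),0),("plateL",(270,212),.052),("plateR",(312,210),.052),("baseTL",(258,90),.012),("baseBL",(258,217),.012),("baseTR",(323,90),.012),("bench by stick",(300,262),0),("bar1",(240,102),.012),("bar2",(330,104),.012)]:
    d=at_depth(f,p); print(n,np.round(at_z(f,p,z),4),np.round(d,4) if d is not None else None)
cv2.imwrite("pics/w1c.png",cv2.resize(f["frame"][65:265,225:380],None,fx=3.9,fy=3,interpolation=cv2.INTER_CUBIC) if 0 else cv2.resize(f["frame"][65:265,225:380],None,fx=3,fy=3,interpolation=cv2.INTER_CUBIC))
```

```text
red 286 297 220 229 292.2857142857143 224.44642857142858
scrL [ 0.4559 -0.1126  0.034 ] [ 0.456  -0.1126  0.0362]
scrR [ 0.5183 -0.1065  0.034 ] [ 0.5181 -0.1066  0.0357]
pivot [ 0.4922 -0.2075  0.07  ] [ 0.4922 -0.2074  0.0702]
pin [ 0.5016 -0.2795  0.098 ] [ 0.5016 -0.2792  0.0989]
stickL [ 0.4958 -0.3703  0.    ] [ 0.4953 -0.3649  0.0106]
stickR [ 0.6125 -0.3583 -0.    ] [ 0.6094 -0.3532  0.0107]
plateL [ 0.4735 -0.282   0.052 ] [ 0.4735 -0.2819  0.0523]
plateR [ 0.5328 -0.2738  0.052 ] [ 0.5366 -0.2828  0.0256]
baseTL [ 0.4432 -0.1198  0.012 ] [ 0.4433 -0.1198  0.0128]
baseBL [ 0.4554 -0.3063  0.012 ] [ 0.4554 -0.3061  0.0127]
baseTR [ 0.5325 -0.112   0.012 ] [ 0.5339 -0.1116  0.0008]
bench by stick [ 0.5312 -0.3862  0.    ] [ 5.312e-01 -3.861e-01  1.000e-04]
bar1 [ 0.4193 -0.1376  0.012 ] [ 0.4207 -0.1374  0.0246]
bar2 [ 0.5446 -0.1293  0.012 ] [ 0.5427 -0.1294  0.0244]
```

View pics/w1c.png

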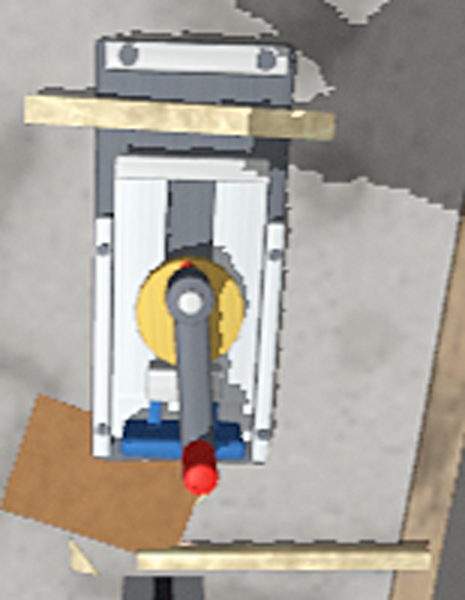

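arm_command --deltas '[0, 0, 0, -9, -32, -20, -1, 0, 0, 0, -18, -64, -50, -1, 0, 0, 0, -18, -64, -96, -1, 0, 0, 0, -18, -64, -140, -1, 0, 0, 0, -18, -64, -180, -1]'

```text
t: 3.45
tool_pos: [0.4618, -0.2729, 0.15]
ee_rot: [0.674, 0.739, 0.0, 0.0]
ft_force: [1.2, -1.0, -0.7]
gripper_width: 0.0
grasp_force: 0.0
```

arm_command --deltas '[0, 0, 0, 0, 0, -35, -1, 0, 0, 0, 0, 0, -60, -1, 0, 0, 0, 0, 0, -76, -1, 0, 0, 0, 0, 0, -76, -1]'

```text
t: 3.85
tool_pos: [0.4613, -0.2724, 0.0739]
ee_rot: [0.674, 0.739, -0.0, -0.002]
ft_force: [-0.3, -0.2, 0.2]
gripper_width: -0.0001
grasp_force: 0.0
```

Run:
```python
from h import *
s=state(); p=np.array(s["tool_pos"])[:2]*1000
for g,fr in (("side",1),("top",1)):
    f=grab_frame(g); r=spotter.tip_of(f,"lever_pin")
    if r: print(g,round(r[0]["p"],2),np.round(at_z(f,r[0]["position"],.081),4))
P=np.array([492,-208]); prev=p
for a in np.r_[np.arange(-80,95,8.75),94.5]:
    r=np.radians(a); u=np.array([np.cos(r),np.sin(r)]); t=np.array([-u[1],u[0]])
    c=P+72*u-23*t; print(round(a,1),np.round(c-p),np.round(c-prev,1)); prev=c
```

```text
3.85 [ 0.4613 -0.2724  0.0739] [ 6.741e-01  7.387e-01 -1.000e-04 -1.600e-03] [-0.3 -0.2  0.2] -9.692296408876103e-05
side 0.97 [ 0.5129 -0.282   0.081 ]
-80.0 [ 21. -11.] [ 20.5 -10.5]
-71.2 [ 32. -11.] [11.5 -0.7]
-62.5 [ 44. -10.] [11.5  1.1]
-53.8 [55. -7.] [11.2  2.8]
-45.0 [65. -3.] [10.6  4.5]
-36.2 [75.  3.] [9.8 6.1]
-27.5 [84. 11.] [8.8 7.5]
-18.8 [91. 19.] [7.5 8.7]
-10.0 [98. 29.] [6.1 9.8]
-1.2 [102.  40.] [ 4.6 10.6]
7.5 [105.  51.] [ 2.9 11.2]
16.2 [106.  62.] [ 1.2 11.5]
25.0 [106.  74.] [-0.6 11.5]
33.8 [103.  85.] [-2.3 11.3]
42.5 [99. 96.] [-4.  10.8]
51.2 [ 94. 106.] [-5.6 10.1]
60.0 [ 87. 115.] [-7.1  9.1]
68.8 [ 78. 123.] [-8.4  7.9]
77.5 [ 69. 130.] [-9.5  6.5]
86.2 [ 58. 135.] [-10.4   5. ]
94.5 [ 48. 138.] [-10.4   3.2]
```

arm_command --deltas '[0, 0, 0, 11, -6, 0, -1, 0, 0, 0, 21, -10, 0, -1, 0, 0, 0, 32, -10, 0, -1, 0, 0, 0, 44, -9, 0, -1, 0, 0, 0, 55, -6, 0, -1]'

```text
t: 4.55
tool_pos: [0.517, -0.2795, 0.0753]
ee_rot: [0.675, 0.738, -0.0, -0.001]
ft_force: [-6.3, 2.0, 0.9]
gripper_width: -0.0
grasp_force: 2.4
```

arm_command --deltas '[0, 0, 0, 10, 4, 0, -1, 0, 0, 0, 20, 10, 0, -1, 0, 0, 0, 29, 18, 0, -1, 0, 0, 0, 36, 26, 0, -1, 0, 0, 0, 43, 36, 0, -1]'

```text
t: 5.05
tool_pos: [0.5608, -0.2439, 0.0754]
ee_rot: [0.675, 0.738, -0.0, 0.0]
ft_force: [-2.1, -4.0, -1.0]
gripper_width: 0.0002
grasp_force: 1.8
```

Run:
```python
from h import *
s=state(); P=np.array([.492,-.208])
for g in ("side","top"):
    f=grab_frame(g); r=spotter.tip_of(f,"lever_pin")
    if r:
        x=at_z(f,r[0]["position"],.081); print(g,round(r[0]["p"],2),np.round(x,4),np.linalg.norm(x[:2]-P),np.degrees(np.arctan2(*(x[:2]-P)[::-1])))
```

```text
5.05 [ 0.5608 -0.2439  0.0754] [ 6.746e-01  7.382e-01 -1.000e-04  3.000e-04] [-2.1 -4.  -1. ] 0.00018755578102634972
side 0.97 [ 0.5651 -0.2216  0.081 ] 0.07431114544014732 -10.508441648167091
```

Lever tracks as planned (-10°). I'll continue along the arc.

arm_command --deltas '[0, 0, 0, 4, 11, 0, -1, 0, 0, 0, 7, 22, 0, -1, 0, 0, 0, 8, 33, 0, -1, 0, 0, 0, 8, 45, 0, -1, 0, 0, 0, 5, 56, 0, -1]'

```text
t: 5.75
tool_pos: [0.5654, -0.1879, 0.0755]
ee_rot: [0.675, 0.738, -0.0, 0.001]
ft_force: [0.1, -4.6, 0.6]
gripper_width: -0.0002
grasp_force: 2.0
```

arm_command --deltas '[0, 0, 0, -4, 11, 0, -1, 0, 0, 0, -9, 21, 0, -1, 0, 0, 0, -16, 30, 0, -1, 0, 0, 0, -25, 38, 0, -1, 0, 0, 0, -34, 45, 0, -1]'

```text
t: 6.25
tool_pos: [0.5313, -0.1427, 0.0756]
ee_rot: [0.675, 0.738, 0.0, 0.001]
ft_force: [3.3, -2.4, 0.9]
gripper_width: -0.0001
grasp_force: 1.7
```

arm_command --deltas '[0, 0, 0, -6, 3, 0, -1, 0, 0, 0, -11, 5, 0, -1, 0, 0, 0, -16, 6, 0, -1, 0, 0, 0, -20, 7, 0, -1, 0, 0, 0, -20, 7, 0, -1]'

```text
t: 6.75
tool_pos: [0.5105, -0.1361, 0.0752]
ee_rot: [0.675, 0.738, -0.0, -0.0]
ft_force: [0.7, -0.7, 0.9]
gripper_width: -0.0003
grasp_force: 0.3
```

Run:
```python
from h import *
s=state(); P=np.array([.492,-.208])
for g in ("side","top"):
    f=grab_frame(g); cv2.imwrite(f"pics/{g}3.png",f["frame"]); r=spotter.tip_of(f,"lever_pin")
    if r:
        x=at_z(f,r[0]["position"],.081); print(g,round(r[0]["p"],2),np.round(x,4),np.linalg.norm(x[:2]-P),np.degrees(np.arctan2(*(x[:2]-P)[::-1])))
```

```text
6.75 [ 0.5105 -0.1361  0.0752] [ 6.747e-01  7.381e-01 -1.000e-04 -3.000e-04] [ 0.7 -0.7  0.9] -0.000273695719307263
side 0.97 [ 0.4922 -0.1385  0.081 ] 0.06952656554550798 89.84029099570172
```

arm_command --deltas '[0, 0, 0, -2, 0, 0, -1, 0, 0, 0, -4, 0, 0, -1, 0, 0, 0, -4, 0, 0, -1]'

```text
t: 7.25
tool_pos: [0.5069, -0.136, 0.0752]
ee_rot: [0.675, 0.738, 0.0, -0.0]
ft_force: [2.6, 0.8, -1.4]
gripper_width: 0.0003
grasp_force: 1.3
```

arm_command --deltas '[0, 0, 0, 20, 0, 0, -1, 0, 0, 0, 30, 0, 20, -1, 0, 0, 0, 30, 0, 60, -1, 0, 0, 0, 30, 0, 105, -1, 0, 0, 0, 30, -40, 125, -1]'

```text
t: 7.75
tool_pos: [0.5376, -0.1738, 0.2038]
ee_rot: [0.673, 0.739, 0.001, 0.001]
ft_force: [1.6, -0.8, -0.2]
gripper_width: 0.0001
grasp_force: 0.0
```

arm_command --deltas '[0, 0, 0, -8, -49, 0, -1, 0, 0, 0, -16, -95, 0, -1, 0, 0, 0, -20, -135, 0, -1, 0, 0, 0, -22, -160, 0, -1, 0, 0, 0, -22, -160, 0, -1]'

```text
t: 8.25
tool_pos: [0.5141, -0.3392, 0.1999]
ee_rot: [0.676, 0.737, -0.0, -0.0]
ft_force: [0.1, 0.9, 0.2]
gripper_width: -0.0002
grasp_force: 0.0
```

Run:
```python
from h import *
s=state(); P=np.array([.492,-.208])
f=wrist(); cv2.imwrite("pics/w4.png",f["frame"]); np.savez("w4.npz",**{k:f[k] for k in("frame","depth","intrinsics","distortion","R","t")})
for k,z in dict(lever_pin=.081,push_face=.033).items():
  for n,g in (("w",f),("side",grab_frame("side")),("top",grab_frame("top"))):
    r=spotter.tip_of(g,k)
    if r:
        x=at_z(g,r[0]["position"],z); print(k,n,round(r[0]["p"],2),r[0]["position"],np.round(x,4),np.linalg.norm(x[:2]-P),np.degrees(np.arctan2(*(x[:2]-P)[::-1])))
```

```text
8.25 [ 0.5141 -0.3392  0.1999] [ 6.757e-01  7.372e-01 -4.000e-04 -0.000e+00] [0.1 0.9 0.2] -0.00018042661338103048
lever_pin side 0.6 [279.8, 185.0] [ 0.49   -0.1395  0.081 ] 0.0684816998820962 91.69843821968405Traceback (most recent call last):
  File "<stdin>", line 6, in <module>
ValueError: only the last four pictures can be asked about
```

View pics/w4.png

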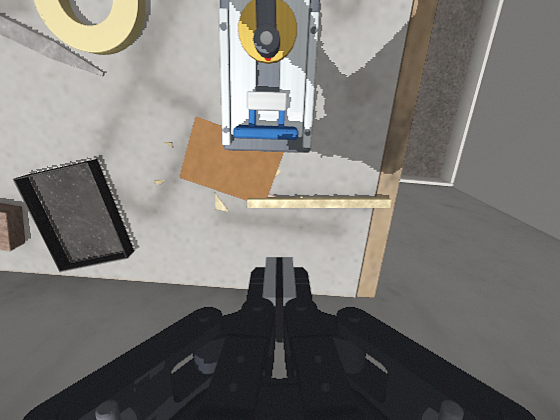

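The lever is now out of sight forward, and the cam's red dot faces the follower at (268,60). The blue plate spans columns 233-299 at row 133, with clear base behind it. Next I'll locate the plate.

Run:
```python
from h import *
f=dict(np.load("w4.npz")); s=state()
im=f["frame"].astype(int); b=(im[...,0]>90)&(im[...,0]-im[...,2]>60); b[:122]=0;b[150:]=0
b=cv2.morphologyEx(b.astype(np.uint8),cv2.MORPH_OPEN,np.ones((3,3)))>0
pts=[]
for c in range(236,298,6):
    r=np.nonzero(b[:,c])[0]; print(c,r.min(),r.max(),np.round(at_z(f,(c,r.max()),.033),4),np.round(at_depth(f,(c,r.max()-4)),4))
for p,z in [((266,38),.07),((268,60),.037),((222,150),.012),((310,150),.012)]: print(p,np.round(at_z(f,p,z),4),np.round(at_depth(f,p),4))
```

```text
8.65 [ 0.5152 -0.3353  0.2004] [ 0.6742  0.7386 -0.     -0.    ] [-0.8 -0.  -0.1] -0.0004608218126918151
236 127 137 [ 0.4673 -0.2918  0.033 ] [ 0.4696 -0.2858  0.0528]
242 127 137 [ 0.473  -0.2913  0.033 ] [ 0.475  -0.2853  0.0531]
248 127 137 [ 0.4788 -0.2908  0.033 ] [ 0.4804 -0.2849  0.0529]
254 128 137 [ 0.4846 -0.2902  0.033 ] [ 0.4858 -0.2844  0.0528]
260 128 138 [ 0.4905 -0.2907  0.033 ] [ 0.4912 -0.2849  0.0525]
266 128 138 [ 0.4963 -0.2902  0.033 ] [ 0.4966 -0.2844  0.0527]
272 128 138 [ 0.5021 -0.2897  0.033 ] [ 0.5021 -0.2839  0.053 ]
278 128 134 [ 0.5076 -0.2854  0.033 ] [ 0.5072 -0.28    0.0518]
284 129 138 [ 0.5137 -0.2887  0.033 ] [ 0.5129 -0.2829  0.0527]
290 129 138 [ 0.5195 -0.2881  0.033 ] [ 0.5183 -0.2825  0.0527]
296 130 138 [ 0.5253 -0.2876  0.033 ] [ 0.5237 -0.2821  0.0518]
(266, 38) [ 0.4918 -0.2099  0.07  ] [ 0.4918 -0.21    0.0705]
(268, 60) [ 0.4931 -0.2217  0.037 ] [ 0.4932 -0.2218  0.0375]
(222, 150) [ 0.4506 -0.3089  0.012 ] [ 0.4495 -0.31    0.0056]
(310, 150) [ 0.5425 -0.3009  0.012 ] [ 5.438e-01 -3.025e-01  4.000e-04]
```

arm_command --deltas '[0, 0, 0, -16, 16, -30, -1, 0, 0, 0, -16, 17, -75, -1, 0, 0, 0, -16, 17, -120, -1, 0, 0, 0, -16, 17, -150, -1, 0, 0, 0, -16, 17, -170, -1]'

```text
t: 9.15
tool_pos: [0.4984, -0.318, 0.028]
ee_rot: [0.674, 0.738, -0.0, -0.001]
ft_force: [0.9, -0.5, 0.5]
gripper_width: 0.0
grasp_force: 0.0
```

arm_command --deltas '[0, 0, 0, 0, 5, 0, -1, 0, 0, 0, -1, 10, 0, -1, 0, 0, 0, -1, 15, 0, -1, 0, 0, 0, -2, 20, 0, -1, 0, 0, 0, -2, 25, 0, -1]'

```text
t: 9.65
tool_pos: [0.4978, -0.2943, 0.0315]
ee_rot: [0.675, 0.738, 0.0, 0.001]
ft_force: [0.4, -3.5, 2.4]
gripper_width: 0.0
grasp_force: 1.6
```

arm_command --deltas '[0, 0, 0, 0, 3, 0, -1, 0, 0, 0, 0, 5, 0, -1, 0, 0, 0, -1, 8, 0, -1, 0, 0, 0, -1, 10, 0, -1, 0, 0, 0, -1, 10, 0, -1]'

```text
t: 10.15
tool_pos: [0.4961, -0.2839, 0.0303]
ee_rot: [0.675, 0.738, 0.0, -0.0]
ft_force: [1.2, -2.5, 1.4]
gripper_width: -0.0001
grasp_force: 1.0
```

Contact made and the slide is moving at about 2.5–3.5 N. I'll keep pushing in small steps and watch the force.

arm_command --deltas '[0, 0, 0, 0, 2, 0, -1, 0, 0, 0, 0, 4, 0, -1, 0, 0, 0, 0, 5, 0, -1, 0, 0, 0, 0, 5, 0, -1]'

```text
t: 10.55
tool_pos: [0.4958, -0.2788, 0.0302]
ee_rot: [0.675, 0.738, -0.0, -0.0]
ft_force: [0.3, -1.8, 2.2]
gripper_width: -0.0005
grasp_force: 0.9
```

arm_command --deltas '[0, 0, 0, 0, 1, 0, -1, 0, 0, 0, 0, 2, 0, -1, 0, 0, 0, 0, 2, 0, -1]'

```text
t: 10.85
tool_pos: [0.4959, -0.278, 0.0303]
ee_rot: [0.674, 0.738, -0.001, 0.0]
ft_force: [-3.7, -11.1, -1.0]
gripper_width: -0.0001
grasp_force: 5.8
```

arm_command --deltas '[0, 0, 0, 0, 1, 0, -1, 0, 0, 0, 0, 2, 0, -1, 0, 0, 0, 0, 2, 0, -1]'

```text
t: 11.15
tool_pos: [0.4961, -0.2778, 0.0304]
ee_rot: [0.674, 0.738, -0.001, 0.001]
ft_force: [-9.0, -27.8, -3.4]
gripper_width: -0.0002
grasp_force: 13.4
```

Hard stop reached: 28 N with no further motion. Now I'll back off, rise and check.

arm_command --deltas '[0, 0, 0, 0, -10, 0, -1, 0, 0, 0, 1, -30, 0, -1, 0, 0, 0, 1, -36, 20, -1, 0, 0, 0, 1, -36, 65, -1, 0, 0, 0, 1, -36, 110, -1]'

```text
t: 11.65
tool_pos: [0.4964, -0.3117, 0.1409]
ee_rot: [0.675, 0.738, 0.0, -0.001]
ft_force: [0.4, -0.4, -0.1]
gripper_width: 0.0002
grasp_force: 0.0
```

arm_command --deltas '[0, 0, 0, 0, 0, 45, -1, 0, 0, 0, 0, 30, 90, -1, 0, 0, 0, 0, 60, 130, -1, 0, 0, 0, 0, 90, 150, -1, 0, 0, 0, 0, 90, 150, -1]'

```text
t: 12.15
tool_pos: [0.4981, -0.2193, 0.294]
ee_rot: [0.674, 0.739, 0.001, 0.002]
ft_force: [1.2, -0.5, -1.2]
gripper_width: -0.0001
grasp_force: 0.0
```

Run:
```python
from h import *
s=state(); f=wrist(); g=grab_frame("side")
for n,q in(("w",f),("side",g)):
    for k,z in dict(lever_pin=.081,brass_bar=.012).items():
        r=spotter.tip_of(q,k)
        if r: print(n,k,round(r[0]["p"],2),np.round(r[0]["position"],1),np.round(at_z(q,r[0]["position"],z),4))
a=cv2.resize(f["frame"][0:240,170:420],None,fx=1.6,fy=1.6); b=cv2.resize(g["frame"][110:302,180:380],(400,384))
cv2.imwrite("pics/fin.png",np.hstack([a,b]))
```

```text
12.15 [ 0.4981 -0.2193  0.294 ] [0.6738 0.7389 0.001  0.0021] [ 1.2 -0.5 -1.2] -0.00013767159423891777
w lever_pin 0.78 [274.9 104.7] [ 0.4865 -0.1398  0.081 ]
w brass_bar 0.64 [270.6  88.9] [ 0.479  -0.1223  0.012 ]
side lever_pin 0.88 [280.6 186.7] [ 0.4881 -0.135   0.081 ]
side brass_bar 0.74 [282.6 219.2] [ 0.4824 -0.1243  0.012 ]
```

View pics/fin.png

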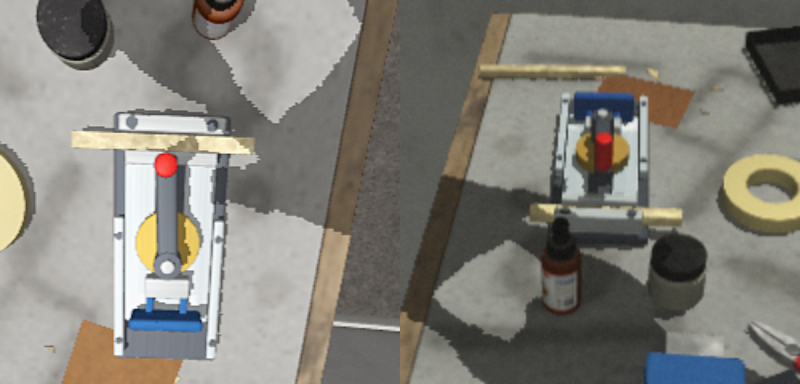

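The left crop shows the lever straight forward with its pin at (166,165), the bar flat against the fence at row 140, and the slide's plate well forward on the base. The bystanders stand unmoved and the arm is clear, so I'm handing in.

```bash
python3 -c "
from rig import bot
print(bot.sign_off())"
```

```text
the job is handed in; nothing more can be done
None
```

The job is done and handed in at about 12 s of the 58 s: the lever points straight forward, the slide was pushed to its hard stop after that, the bar looks flush against the fence in the final picture, nothing else was disturbed, and the arm is clear.

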